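# Gauge the depth of a blind bore in a seat shell

### The job

Take the depth gauge out of its stand and set its foot flat over the countersunk bore in the boss on top of the seat shell, rod in the bore. Then push the rod down through the foot, gently, until you feel it bottom out, and let go, leaving the gauge standing there upright with its foot flat and its rod on the bottom so that the depth can be read. Leave everything else on the table where it is.

Things in the scene. Friction and masses are not known exactly. Their poses are not given: they have to be found in the camera images.
- gauge: The depth gauge: a steel disc, the foot (40 mm diameter, 12 mm thick), through whose centre slides a steel rod with a dark cylindrical handle on top; 0.2 kg in all. Origin: centre of the foot's flat underside; z up along the rod. At the start it hangs upright in its stand: the foot lies on the stand's top, the rod's tip is in the stand's hole.
- gauge_rod (a joint): How far the rod sticks out below the foot's underside (m): 0 tip flush, 0.078 the most; at the start 0.012 to 0.020. Grows as the rod is pushed down through the foot: this is the depth reading. A brake in the foot holds the rod wherever it is put: it slides, up or down, only under about 6 N (its own weight does not move it).
- gauge_tip (a point): Centre of the flat lower end of the gauge's rod. The rod is 10 mm in diameter and 95 mm long from the tip to the underside of the handle.
- gauge_grip (a point): Middle of the gauge's handle, fixed to the rod, on its axis 117.5 mm above the tip. The handle is an upright cylinder 18 mm in diameter and 45 mm tall (from 95 to 140 mm above the tip).
- gauge_stand: Wooden block 70 x 70 x 45 mm (origin: centre of its underside, fixed to the table) with a vertical 21 mm hole right through its middle, in which the gauge hangs by its foot.
- seat: Moulded seat shell, underside up, a plain olive-brown dome 244 mm across, fixed in a square grey steel frame (300 x 300 mm outside, bars 55 mm high). In the middle of the dome stands a round light wooden boss, 72 mm in diameter, its flat level top 100 mm above the table. Origin: under the middle, at table height. It does not move.
- bore_mouth (a point): Centre of the bore's mouth, in the plane of the boss's top; z up. The vertical bore is 14 mm in diameter, with a 45 degree countersink 26 mm wide and 6 mm deep. It is blind: its flat bottom lies 30 to 55 mm below the mouth, different every time and not measured. The bottom is a thin skin: pressing it with more than 18 N spoils the shell.
- awl: Awl with a pear-shaped wooden handle (28 mm across) standing in a wooden block like the gauge's stand; 140 mm long, origin at its lower end. It has no disc. Not needed. The two stands may change places.
- sanding_block: Sanding block 110 x 60 x 33 mm, lying flat. Not needed.
- chair_leg: Tapered wooden chair leg, 320 mm long, 22 to 38 mm thick, lying along its x axis. Not needed.
- glue: White bottle, 60 mm across, 150 mm tall. Not needed.
- tub: Small grey tub with a black lid, 70 mm across, 50 mm tall. Not needed.
- brush: Hand brush lying flat. Not needed.
- tin: Metal tin, 80 mm across, 90 mm tall. Not needed.
Things that resemble listed ones, but are neither listed nor needed, are in the scene too. What is shaped like the gauge but blue, green or red is not meant.

How it is judged:
On the way, in this order (a step that is already met when the one before it is completed fails the run):
1. the gauge is lifted clear of its stand (its foot at least 80 mm above the table) (height (world z) of gauge above 0.08 m), for 0.1 s.
2. the rod's tip is in the bore, at least 8 mm below the mouth (z of gauge_tip in the frame of bore_mouth below -0.008 m and horizontal distance between gauge_tip and bore_mouth below 0.006 m), for 0.1 s.
3. the rod bears on the bottom of the bore (at least 1.5 N) (contact force between bore_bottom_c0 and gauge above 1.5 N and z of gauge_tip in the frame of bore_mouth below -0.027 m), for 0.1 s.
At the end, for the whole second after the job is handed in: the gauge stands released and at rest over the bore: tip within 2 mm of the bore's bottom, underside of the foot within 2 mm of the boss's top, centred within 6 mm, upright within 0.05 rad (distance between gauge_tip and bore_bottom_c0 below 0.007 m and z of gauge in the frame of bore_mouth below 0.002 m and horizontal distance between gauge and bore_mouth below 0.006 m and angle between gauge's own z axis and vertical below 0.05 rad and linear speed of gauge below 0.02 m/s); the robot touches nothing.
It fails at once if the bottom of the bore is pressed with more than 18 N (contact force between bore_bottom_c0 and anything else above 18 N).
It fails at once if another thing on the table (awl, sanding block, chair leg, bottle, tub, brush or tin) is moved by more than 20 mm (distance of any of awl, sanding_block, chair_leg, glue, tub, brush, tin from where it was at the start of the episode above 0.02 m).
It also fails if it takes over 54 s, if anything falls off the work surface, if the arm or the gripper's body presses on something with over 40 N, if the wrist force passes 120 N, or if a joint passes its speed limit or range.

### The arm

A 6-joint arm with a two-finger parallel gripper is mounted at the origin on the work surface. World frame = base frame: x ahead of the robot, y to its left, z up, the work surface at z = 0. Lengths are in m, angles in rad, forces in N, time in s.
With the tool pointing down it reaches from about 0.375 to 0.975 m from the base axis. Payload 3.8 kg.
Tool frame: the origin (TCP) lies on the centre line of the jaws, within the pads' length; the fingertips stand 11 mm ahead of it and the grasp point (between the pads) lies 8 mm behind it; z points along the fingers, y is the direction in which the jaws open and shut (so a half turn about z gives the same grasp; the last joint's range is limited). The gripper opens to 85 mm and grips with 20 to 120 N. Pads are 22 mm wide; open, the fingers measure 114 mm over their backs; the gripper's body (76 mm by 85 mm) begins 54 mm behind the grasp point. The pads swing forward as they close: fully open they stand 13 mm farther back than shut.
Start: joints at [-1.299, 0.264, 1.604, -0, 1.274, -0.037], TCP at [0.205, -0.643, 0.242] pointing down, gripper open.
Joint ranges: [-2.63, 2.63], [-0.94, 2.18], [0.31, 2.57], [-1.31, 4.45], [0, 2.66], [-2.55, 2.55]. Speed limits (rad/s): [2.57, 2.57, 3.14, 3.14, 3.14, 3.14].

### API

Orientations are given as a rotation vector (axis times angle).
In Python, from station import manip, camera, recognise, mark_of gives the robot as it stands.
- The arm moves only by the tool servo_tool, never from a script. Its arguments are lists of equal length, an entry for each row: "delta_pos": the shift along the tool's x, y, z in units of 60 mm (1.0 is 60 mm), a list of three; "dr": the turn, a rotation vector about the tool's x, y, z in units of 6 degrees (1.0 is 6 degrees), a list of three. In form: {"delta_pos": [[tx, ty, tz], ...], "dr": [[wx, wy, wz], ...]}. A call has 1 to 12 rows; each row shifts and turns the pose as measured when the row begins, along the tool's axes as they then stand; what a row does not reach is not made up. A row lasts 1/8 s, in which the tool goes at most 62.5 mm and 10.7 degrees, less where a joint would pass 70% of its speed; a pose out of reach is approached as far as the arm can. A call is refused whole if a number of a shift passes 1 or a number of a turn 1, either way. A call with a gripper value outside its range is refused whole. "fingers" is the closure in counts, from 0 (fully open) to 255 (shut), set as the call begins (left out, the last holds). The fingers move at their own pace and stop on an object; the grip force is fixed at half the most. Time passes only in rows, so rows that do not move let the fingers close. It gives the time, the measured TCP pose, the force and the opening at its end, in the units of the state.
- manip.read_state(): the state, without advancing time (a new reading comes with each control period).
- camera(name): name is "side" or "top" or "wrist"; returns a dict with "color" (400x640x3 uint8, red, green, blue), "intrinsics" (3x3 intrinsics, pixels), "R" (3x3) and "t" (3): a world point X has camera coordinates R X + t. Camera axes: x right, y down, z forward; pixel columns grow to the right and rows downward; lengths in m; the calibration is good to about 2 mm. A picture is of the moment at which its call begins. There is no depth.
- manip.close_job(): hands the job in, once; it reports no verdict.
Trained networks look in the newest picture that a camera, given by its name, has taken for a name from the list of things; names that differ only in an ending like _2 or _b are one class to them, and where a whole thing is asked for, a point or a joint stands for the part that bears it (a point fixed in the world has none). Each returns a list of dicts, best first, with "confidence" (0 to 1); they miss things now and then, are a little off and sometimes report something else, mostly with a low value. They report only what shows in the picture. A call takes as long as a camera call. They do not tell look-alikes from the thing itself.
- recognise(camera, thing): "location" ([row, column] as shares, 0 to 1, of the picture: columns of its width, rows of its height, amid what is visible of it).
- mark_of(camera, thing): "location" ([row, column] as shares, 0 to 1, of the picture: columns of its width, rows of its height: a listed point, or the origin of a listed thing).
The state is a dict: "clock": time; "joint_pos": joint angles; "joint_vel": joint speeds; "effort": joint torques, N m; "tcp_pos": TCP position; "ee_rot": TCP orientation; "wrist_force": force on the tool from outside, world axes, zero at the start; "torque": the same for the moment, N m; "finger_gap": opening from 0.0 (shut) to 1.0 (fully open).
Only numpy, scipy, OpenCV 4.12 (cv2) and the standard library are available. Lean on these libraries where they do the work, as an engineer would, in place of code of your own. Each camera call takes 0.05 s, during which the arm holds its last target.

## Working session

There is one attempt and no reset: what is moved stays moved. The work goes in short steps, Python scripts to look and compute and a tool call to move; the robot and the scene stay as the last step left them, time stands still between calls to the robot, and variables do not carry over. Pictures are saved under pics/ and viewed, and the job is handed in when it is done.

Besides the shell and the picture viewer there is one more tool, called after "Call:" in YAML: its name, and indented under it one key for each argument. servo_tool: Moves the arm, as the interface text tells. Its arguments: {"type":"object","properties":{"delta_pos":{"type":"array","items":{"type":"array","items":{"type":"number"}}},"dr":{"type":"array","items":{"type":"array","items":{"type":"number"}}},"fingers":{"type":"number"}},"required":["delta_pos","dr"]}

```bash
mkdir -p pics; cat > h.py <<'E'
import numpy as np, cv2
from station import manip, camera, recognise, mark_of
def ray(c,loc):
    K=np.array(c["intrinsics"]);R=np.array(c["R"]);t=np.array(c["t"])
    p=np.array([loc[1]*640,loc[0]*400,1.0]); d=R.T@np.linalg.solve(K,p); o=-R.T@t
    return o,d/np.linalg.norm(d)
def atz(c,loc,z):
    o,d=ray(c,loc); return o+d*(z-o[2])/d[2]
def tri(rs):
    A=np.zeros((3,3));b=np.zeros(3)
    for o,d in rs:
        P=np.eye(3)-np.outer(d,d);A+=P;b+=P@o
    x=np.linalg.solve(A,b); return x,[np.linalg.norm((np.eye(3)-np.outer(d,d))@(x-o)) for o,d in rs]
def proj(c,X):
    K=np.array(c["intrinsics"]);q=K@(np.array(c["R"])@np.array(X)+np.array(c["t"]));return q[:2]/q[2]
def save(c,n): cv2.imwrite("pics/"+n,np.array(c["color"])[:,:,::-1])
E
python3 - <<'E'
from h import *
np.set_printoptions(precision=4,suppress=True)
for n in ["side","top","wrist"]:
    c=camera(n);save(c,n+"1.png")
    print(n,"cam at",-np.array(c["R"]).T@c["t"])
    for th in ["gauge","gauge_grip","gauge_tip","bore_mouth","gauge_stand"]:
        for f in (mark_of,recognise):
            try: print(n,f.__name__,th,[(np.array(r["location"])*[400,640],round(r["confidence"],2)) for r in f(n,th)[:4]])
            except Exception as e: print(n,th,e)
print(manip.read_state())
E
```

```text
side cam at [ 0.3397 -1.0881  1.2459]
side call gauge [(array([267.8  , 350.208]), 0.8), (array([274.52 , 309.376]), 0.71), (array([248.   , 366.976]), 0.65), (array([292.12 , 329.024]), 0.61)]
side call gauge [(array([287.   , 330.368]), 0.78), (array([244.2  , 368.704]), 0.68), (array([261.52 , 354.624]), 0.67)]
side call gauge_grip [(array([222.12 , 374.272]), 0.65), (array([269.   , 328.576]), 0.64), (array([244.88 , 357.376]), 0.54), (array([251.28, 308.8 ]), 0.52)]
side call gauge_grip [(array([225.48 , 373.888]), 0.55), (array([248.4 , 353.92]), 0.43)]
side call gauge_tip [(array([292.48 , 329.216]), 0.63), (array([269.   , 351.616]), 0.62), (array([274.88 , 308.032]), 0.52), (array([243.52 , 368.192]), 0.5)]
side call gauge_tip [(array([246.88 , 353.984]), 0.62), (array([256.48 , 308.992]), 0.51), (array([225.6, 374.4]), 0.49)]
side call bore_mouth [(array([180.48 , 307.008]), 0.77)]
side call bore_mouth [(array([196.8  , 306.112]), 0.96)]
side call gauge_stand [(array([275.48 , 349.184]), 0.65)]
side call gauge_stand [(array([275.   , 346.176]), 0.87)]
top cam at [0.2791 0.0
[... 1088 characters left out ...]
t call gauge []
wrist call gauge []
wrist call gauge_grip []
wrist call gauge_grip []
wrist call gauge_tip []
wrist call gauge_tip []
wrist call bore_mouth []
wrist call bore_mouth []
wrist call gauge_stand []
wrist call gauge_stand []
{'clock': 1.65, 'joint_pos': array([-1.2989,  0.2639,  1.604 , -0.    ,  1.2737, -0.0369]), 'joint_vel': array([-0.0023,  0.0008, -0.0008, -0.001 ,  0.0009, -0.0004]), 'effort': array([  0.0009, -51.5051, -36.7708,  -0.0001,   0.0009,  -0.    ]), 'tcp_pos': array([ 0.2051, -0.6431,  0.2423]), 'ee_rot': array([-3.1042, -0.4832,  0.    ]), 'wrist_force': array([0.5106, 0.4605, 0.2935]), 'torque': array([0.0102, 0.0114, 0.0565]), 'finger_gap': 1.0014982178847711}
```

View pics/side1.png

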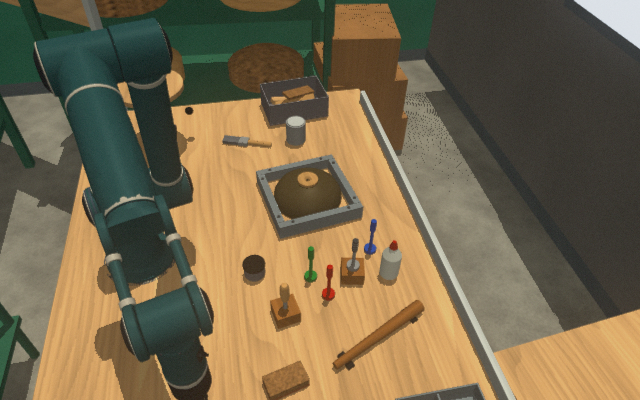

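View pics/top1.png

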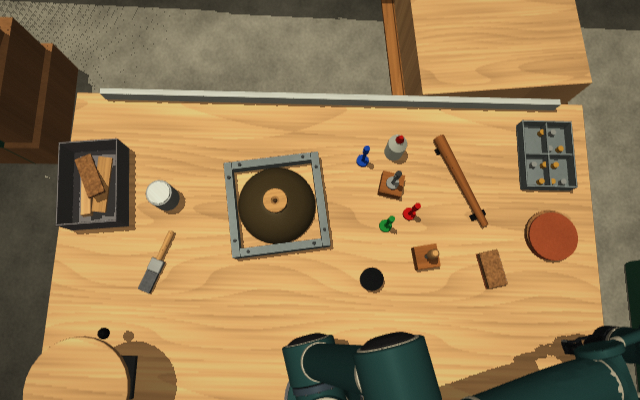

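```bash
python3 - <<'E'
import cv2
a=cv2.imread("pics/side1.png")[200:320,270:430]; b=cv2.imread("pics/top1.png")[120:260,330:480]
cv2.imwrite("pics/side1z.png",cv2.resize(a,None,fx=5,fy=5,interpolation=2)); cv2.imwrite("pics/top1z.png",cv2.resize(b,None,fx=4,fy=4,interpolation=2))
E
```

```text
(no output)
```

View pics/side1z.png

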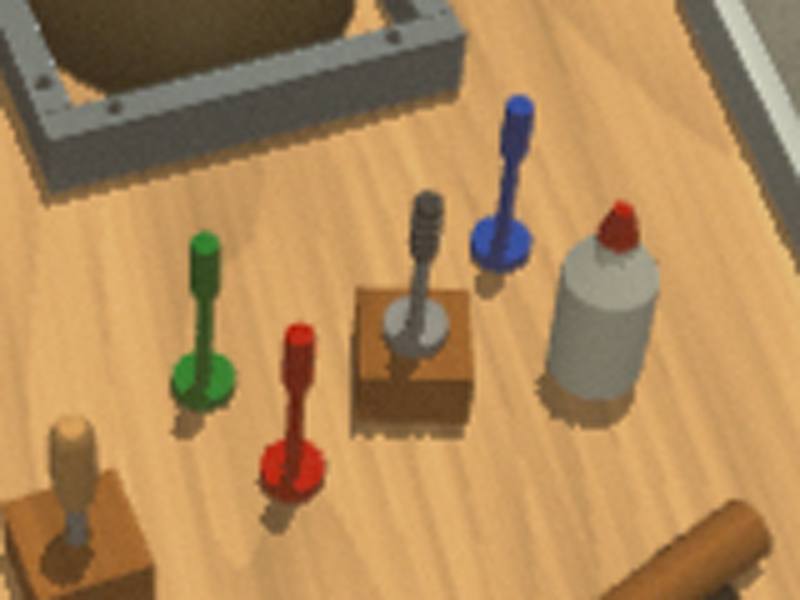

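View pics/top1z.png

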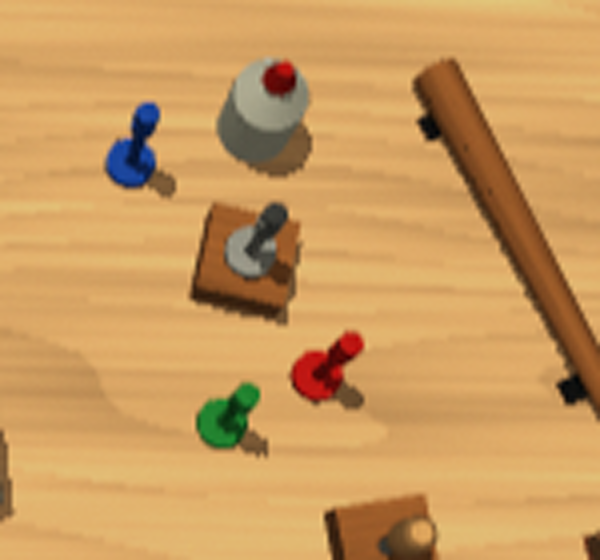

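```bash
python3 - <<'E'
from h import *
np.set_printoptions(precision=4,suppress=True)
s=camera("side");t=camera("top")
px=lambda r,c:(r/400,c/640)
for n,a,b in [("gauge",(267.8,350.2),(184.88,393.4)),("grip",(244.88,357.4),(172.2,399.4)),("mouth",(180.48,307),(202.48,273.02)),
 ("blue",(248,367),(163.68,363.5)),("glue top",(242,394),(139.5,400.5)),("red",(292.1,329),(213,409)),("redgrip",(269,328.6),(204.9,415)),("green",(274.5,309.4),(225.4,385.5)),("tub",(258,254),(272,371)),("awltop",(285,284.5),(253,433))]:
    x,r=tri([ray(s,px(*a)),ray(t,px(*b))]); print(n,x,np.round(r,4), "reach",np.hypot(*x[:2]))
print("mouth at z.1",atz(s,px(180.48,307),.1),atz(t,px(202.48,273.02),.1))
print("foot z.045",atz(s,px(267.8,350.2),.045),atz(t,px(184.88,393.4),.045))
c=camera("wrist")
st=manip.read_state(); print(st["tcp_pos"],st["ee_rot"])
from scipy.spatial.transform import Rotation as Ro
R=Ro.from_rotvec(st["ee_rot"]).as_matrix();print(R)
print("cam axes in tool", R.T@np.array(c["R"]).T, "cam pos in tool",R.T@((-np.array(c["R"]).T@c["t"])-st["tcp_pos"]))
E
```

```text
gauge [ 0.6416 -0.2043  0.0433] [0.0004 0.0004] reach 0.6733530631986065
grip [ 0.6552 -0.2049  0.1493] [0.0004 0.0004] reach 0.6865143920233481
mouth [0.5719 0.1672 0.0825] [0.0032 0.0032] reach 0.5958636041142115
blue [ 0.7201 -0.1136  0.0125] [0.0024 0.0024] reach 0.7290080071096063
glue top [ 0.7617 -0.2107  0.1444] [0.0043 0.0043] reach 0.7902777056484853
red [ 0.5618 -0.2582  0.0109] [0.0022 0.0022] reach 0.618332136899521
redgrip [ 0.5618 -0.2544  0.1215] [0.002 0.002] reach 0.6167137940997919
green [ 0.518  -0.1833  0.0118] [0. 0.] reach 0.549474785229187
tub [ 0.3618 -0.1314  0.0674] [0.0065 0.0065] reach 0.3849571728073033
awltop [ 0.424  -0.2994  0.1393] [0.0021 0.0021] reach 0.5190052013562622
mouth at z.1 [0.5717 0.149  0.1   ] [0.5652 0.1656 0.1   ]
foot z.045 [ 0.6408 -0.2056  0.045 ] [ 0.6416 -0.2041  0.045 ]
[ 0.2051 -0.6431  0.2423] [-3.1042 -0.4831  0.    ]
[[ 0.9527  0.3039 -0.    ]
 [ 0.3039 -0.9527  0.    ]
 [-0.     -0.     -1.    ]]
cam axes in tool [[-0.0006 -0.9452 -0.3266]
 [ 1.     -0.0007  0.0001]
 [-0.0003 -0.3266  0.9452]] cam pos in tool [ 0.0843  0.0008 -0.1315]
```

```bash
cat > ov.py <<'E'
from h import *
def circ(im,c,X,r,col,k,o):
    a=np.linspace(0,2*np.pi,60)
    P=[(proj(c,np.array(X)+[r*np.cos(q),r*np.sin(q),0])-o+0.0)*k for q in a]
    cv2.polylines(im,[np.int32(np.round(P))],True,col,1,cv2.LINE_AA)
def crop(c,o,w,h,k):
    im=np.array(c["color"])[:,:,::-1][o[1]:o[1]+h,o[0]:o[0]+w]
    return cv2.resize(im,None,fx=k,fy=k,interpolation=cv2.INTER_CUBIC)
E
python3 - <<'E'
from ov import *
s=camera("side");t=camera("top")
import pickle;pickle.dump((s,t),open("st.pkl","wb"))
k=8
out=[]
for c,o in((s,(280,160)),(t,(248,175))):
    im=crop(c,o,50,50,k);raw=im.copy()
    X=[.569,.157,.1]
    circ(im,c,X,.036,(0,255,0),k,o);circ(im,c,X,.013,(255,255,0),k,o)
    out.append(im);
cv2.imwrite("pics/boss.png",np.hstack(out))
out=[]
G=[.6412,-.205]
for c,o in((s,(325,225)),(t,(365,150))):
    im=crop(c,o,50,60,k)
    circ(im,c,G+[.057],.02,(0,255,0),k,o);circ(im,c,G+[.169],.009,(255,255,0),k,o);circ(im,c,G+[.125],.009,(255,0,255),k,o)
    out.append(im)
cv2.imwrite("pics/gau.png",np.hstack(out))
E
```

```text
(no output)
```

View pics/boss.png

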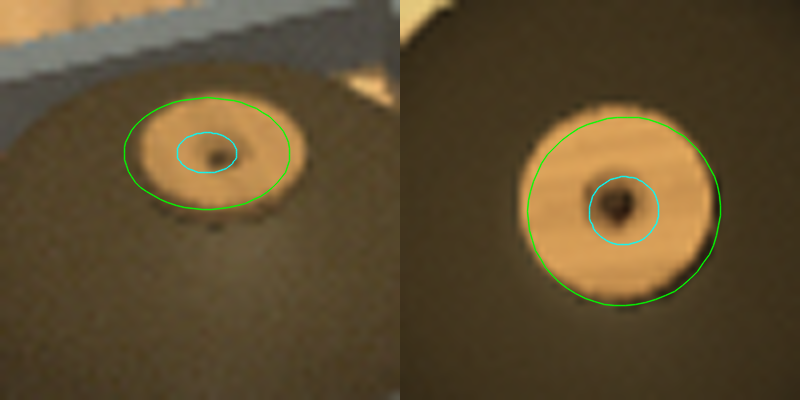

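View pics/gau.png

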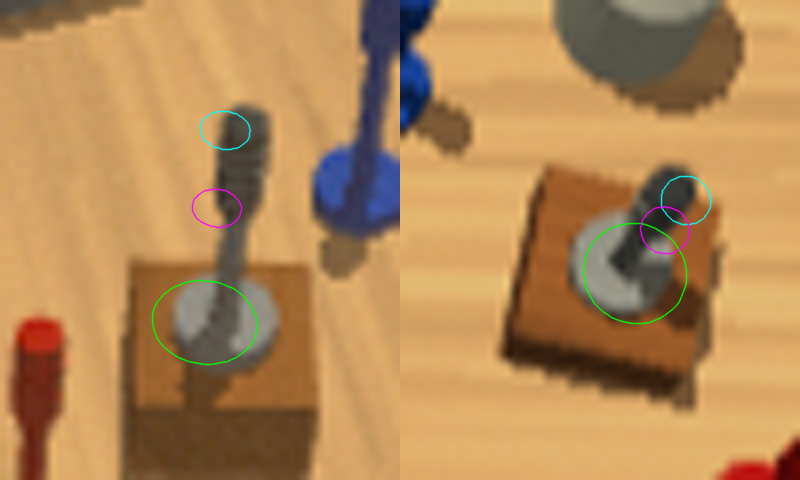

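```bash
python3 - <<'E'
from ov import *
import pickle
np.set_printoptions(precision=4,suppress=True)
s,t=pickle.load(open("st.pkl","rb"))
for n,a,b,z in [("boss",(178.9,307.7),(200,275),.1),("foot",(265.2,353.1),(182.75,392.25),.057),("top",(239.75,355.75),(172.9,399),.169)]:
    for d in(0,-.44):
        px=lambda q:((q[0]+d)/400,(q[1]+d)/640)
        A=atz(s,px(a),z);B=atz(t,px(b),z);x,r=tri([ray(s,px(a)),ray(t,px(b))])
        print(n,d,A[:2],B[:2],x,r)
E
```

```text
boss 0 [0.5756 0.1565] [0.5729 0.16  ] [0.575  0.1603 0.0963] [np.float64(0.001318516234067183), np.float64(0.0013185162340672051)]
boss -0.44 [0.5745 0.159 ] [0.5742 0.1613] [0.5748 0.1615 0.0977] [np.float64(0.00014014982429265248), np.float64(0.00014014982429250237)]
foot 0 [ 0.6489 -0.2064] [ 0.6454 -0.1986] [ 0.6494 -0.2001  0.0481] [np.float64(0.0017347346509721377), np.float64(0.0017347346509722268)]
foot -0.44 [ 0.648  -0.2045] [ 0.6468 -0.1972] [ 0.6495 -0.1986  0.0488] [np.float64(0.000619371785487822), np.float64(0.0006193717854878295)]
top 0 [ 0.6502 -0.201 ] [ 0.6473 -0.2002] [ 0.649  -0.2004  0.168 ] [np.float64(0.0014049703333633926), np.float64(0.0014049703333634327)]
top -0.44 [ 0.6494 -0.1991] [ 0.6486 -0.1989] [ 0.6491 -0.199   0.1687] [np.float64(0.0003793540975704851), np.float64(0.0003793540975703596)]
```

Call:
servo_tool:
  delta_pos:
    - [0.85, -0.44, 0]
    - [0.85, -0.44, 0]
    - [0.85, -0.44, 0]
    - [0.85, -0.44, 0]
    - [0.85, -0.44, 0]
    - [0.85, -0.44, 0]
    - [0.85, -0.44, 0]
    - [0.85, -0.44, 0]
    - [0.85, -0.44, 0]
    - [0.85, -0.44, 0]
    - [0.4, -0.2, 0]
    - [0, 0, 0]
  dr:
    - [0, 0, 0]
    - [0, 0, 0]
    - [0, 0, 0]
    - [0, 0, 0]
    - [0, 0, 0]
    - [0, 0, 0]
    - [0, 0, 0]
    - [0, 0, 0]
    - [0, 0, 0]
    - [0, 0, 0]
    - [0, 0, 0]
    - [0, 0, 0]
  fingers: 0

```text
clock: 3.4
tcp_pos: [0.6443, -0.2069, 0.2433]
ee_rot: [3.1, 0.478, 0.006]
wrist_force: [-0.5, -0.3, -0.2]
finger_gap: 0.999
```

```bash
cat >> h.py <<'E'
from scipy.spatial.transform import Rotation as Ro
def to(target,st=None):
    st=st or manip.read_state()
    R=Ro.from_rotvec(st["ee_rot"]).as_matrix()
    print("clock",st["clock"],"tcp",st["tcp_pos"],"F",st["wrist_force"],"gap",st["finger_gap"],"tilt z",R[:,2])
    print("units to go",R.T@(np.array(target)-st["tcp_pos"])/.06)
E
python3 - <<'E'
from ov import *
np.set_printoptions(precision=4,suppress=True)
c=camera("wrist");save(c,"w2.png")
to([.649,-.2,.1385])
for th in("gauge","gauge_grip"):
  print(th,[(np.array(r["location"])*[400,640],r["confidence"]) for r in mark_of("wrist",th)])
for z in(.057,.169): print(z,proj(c,[.649,-.2,z]))
E
```

```text
clock 3.45 tcp [ 0.6436 -0.2077  0.2433] F [0.495  0.7364 0.2625] gap 0.9982450306673896 tilt z [ 0.0045 -0.0049 -1.    ]
units to go [ 0.1195 -0.1057  1.7465]
gauge [(array([153.8  , 309.504]), 0.91), (array([233.08, 334.72]), 0.9), (array([240.4 , 260.48]), 0.67), (array([ 33.8  , 244.928]), 0.67)]
gauge_grip [(array([186.   , 309.888]), 0.82), (array([ 17.88 , 213.824]), 0.75), (array([292.2  , 341.312]), 0.72), (array([309.4 , 243.52]), 0.65)]
0.057 [308.3473 157.4814]
0.169 [305.7155 201.0488]
```

View pics/w2.png

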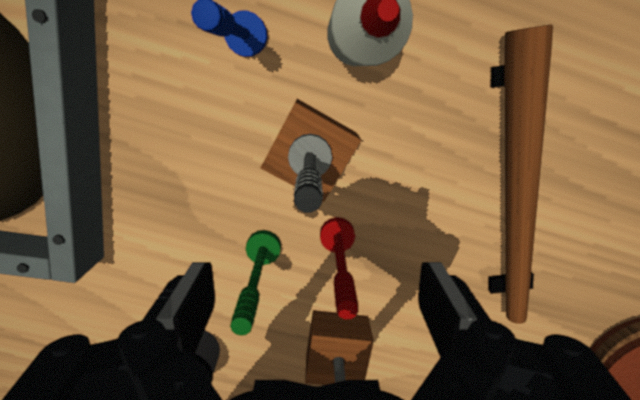

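Call:
servo_tool:
  delta_pos:
    - [0.12, -0.09, 0]
    - [0, 0, 0]
    - [0, 0, 0.5]
    - [0, 0, 0.5]
    - [0, 0, 0.4]
    - [0, 0, 0.2]
    - [0, 0, 0]
  dr:
    - [0.06, -0.03, 0]
    - [0, 0, 0]
    - [0, 0, 0]
    - [0, 0, 0]
    - [0, 0, 0]
    - [0, 0, 0]
    - [0, 0, 0]

```text
clock: 4.42
tcp_pos: [0.6461, -0.2074, 0.1475]
ee_rot: [3.105, 0.462, 0.003]
wrist_force: [0.6, -0.3, 0.5]
finger_gap: 1.0
```

```bash
python3 - <<'E'
from ov import *
np.set_printoptions(precision=4,suppress=True)
c=camera("wrist");save(c,"w3.png")
c=camera("side");cv2.imwrite("pics/s3.png",crop(c,(290,190),120,110,6))
to([.649,-.2,.1385])
E
```

```text
clock 4.525 tcp [ 0.6472 -0.2076  0.1491] F [ 0.3171  1.1439 -0.2721] gap 1.0012229832608963 tilt z [ 0.0045 -0.003  -1.    ]
units to go [ 0.0644 -0.1125  0.1764]
```

View pics/w3.png

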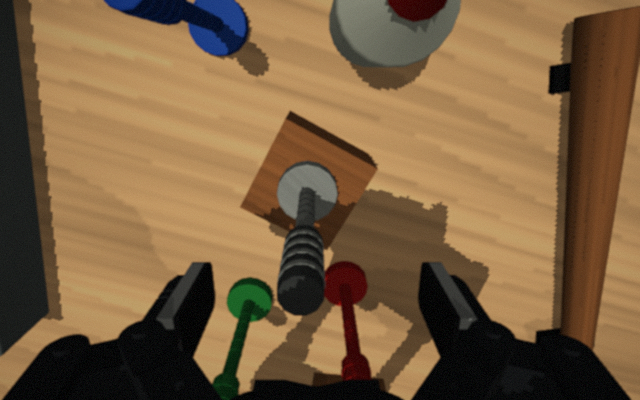

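View pics/s3.png

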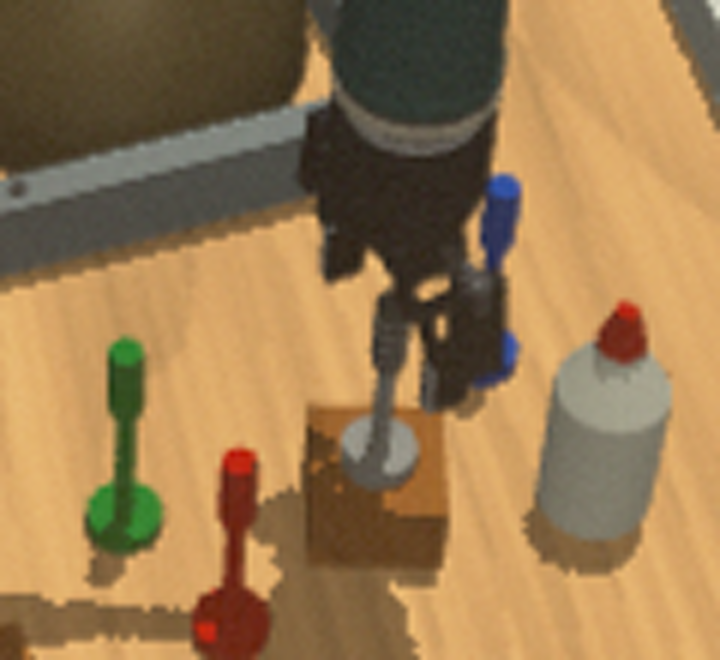

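Call:
servo_tool:
  delta_pos:
    - [0.06, -0.11, 0.15]
    - [0.03, -0.06, 0.08]
    - [0, 0, 0]
  dr:
    - [0.03, -0.03, 0]
    - [0, 0, 0]
    - [0, 0, 0]

```text
clock: 4.9
tcp_pos: [0.6514, -0.1958, 0.1373]
ee_rot: [3.105, 0.462, 0.007]
wrist_force: [0.1, -0.7, 0.3]
finger_gap: 1.001
```

```bash
python3 - <<'E'
from ov import *
np.set_printoptions(precision=4,suppress=True)
c=camera("wrist");save(c,"w4.png")
to([.649,-.2,.1385])
for z in (.057,.169): print(proj(c,[.649,-.2,z]))
E
```

```text
clock 4.95 tcp [ 0.6515 -0.196   0.1375] F [ 0.5339 -0.7152  0.3002] gap 1.0018028590915824 tilt z [ 0.0051 -0.0022 -1.    ]
units to go [-0.0591  0.0526 -0.0163]
[319.732  212.5802]
[324.0033 337.7361]
```

View pics/w4.png

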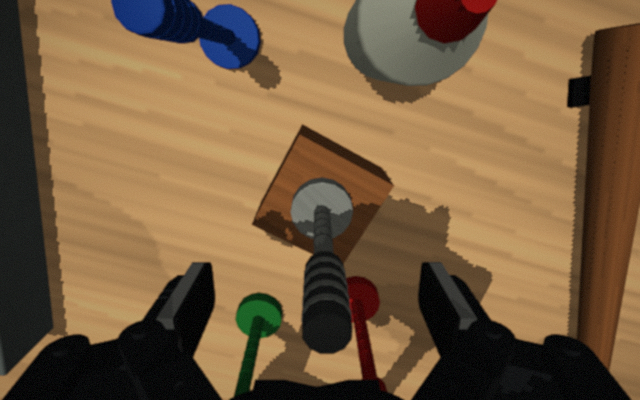

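Call:
servo_tool:
  delta_pos:
    - [-0.01, 0.06, 0]
    - [0, 0, 0]
  dr:
    - [0.02, -0.04, 0]
    - [0, 0, 0]

```text
clock: 5.2
tcp_pos: [0.6523, -0.1999, 0.138]
ee_rot: [3.105, 0.462, 0.001]
wrist_force: [0.6, -0.3, -0.5]
finger_gap: 0.998
```

```bash
python3 - <<'E'
from ov import *
np.set_printoptions(precision=4,suppress=True)
c=camera("wrist");save(c,"w5.png")
to([.6505,-.199,.1385])
E
```

```text
clock 5.25 tcp [ 0.6522 -0.1998  0.138 ] F [ 0.0873 -0.0575  0.3078] gap 0.9978971617542841 tilt z [ 0.0009 -0.0017 -1.    ]
units to go [-0.0236 -0.0212 -0.0083]
```

View pics/w5.png

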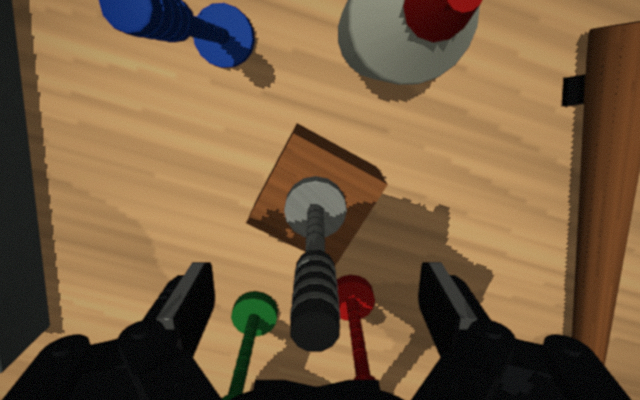

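Call:
servo_tool:
  delta_pos:
    - [0, 0, 0]
    - [0, 0, 0]
    - [0, 0, 0]
    - [0, 0, 0]
    - [0, 0, 0]
    - [0, 0, 0]
    - [0, 0, 0]
    - [0, 0, 0]
  dr:
    - [0, 0, 0]
    - [0, 0, 0]
    - [0, 0, 0]
    - [0, 0, 0]
    - [0, 0, 0]
    - [0, 0, 0]
    - [0, 0, 0]
    - [0, 0, 0]
  fingers: 255

```text
clock: 6.25
tcp_pos: [0.6521, -0.1998, 0.1382]
ee_rot: [3.106, 0.462, 0.001]
wrist_force: [0.6, 0.0, 0.2]
finger_gap: 0.195
```

```bash
python3 - <<'E'
from ov import *
np.set_printoptions(precision=4,suppress=True)
c=camera("wrist");save(c,"w6.png")
to([.6505,-.199,.1385])
E
```

```text
clock 6.3 tcp [ 0.6521 -0.1999  0.1382] F [-0.1518  0.8184  0.3173] gap 0.1949558467249439 tilt z [ 0.0009 -0.0016 -1.    ]
units to go [-0.0221 -0.0216 -0.0054]
```

View pics/w6.png

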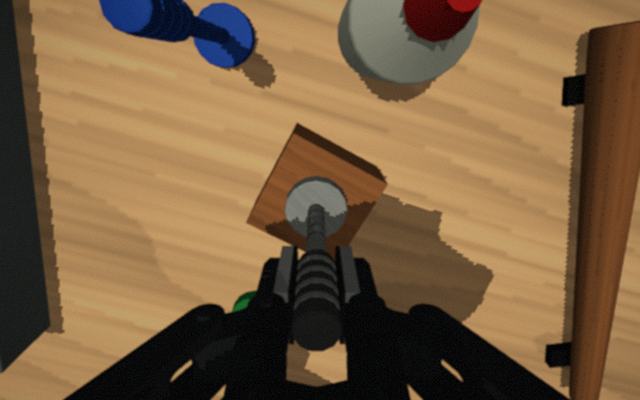

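Call:
servo_tool:
  delta_pos:
    - [0, 0, -0.3]
    - [0, 0, -0.5]
    - [0, 0, -0.6]
    - [0, 0, -0.6]
    - [0, 0, -0.2]
    - [0, 0, 0]
  dr:
    - [0, 0, 0]
    - [0, 0, 0]
    - [0, 0, 0]
    - [0, 0, 0]
    - [0, 0, 0]
    - [0, 0, 0]

```text
clock: 7.05
tcp_pos: [0.6511, -0.1994, 0.2759]
ee_rot: [3.107, 0.462, -0.002]
wrist_force: [0.1, -0.3, -2.9]
finger_gap: 0.193
```

Call:
servo_tool:
  delta_pos:
    - [0.05, -0.3, 0]
    - [0.06, -0.6, 0]
    - [0.06, -0.6, 0]
    - [0.06, -0.6, 0]
    - [0.06, -0.6, 0]
    - [0.06, -0.6, 0]
    - [0.06, -0.6, 0]
    - [0.06, -0.6, 0]
    - [0.05, -0.5, 0]
    - [0.05, -0.4, 0]
    - [0.02, -0.2, 0]
    - [0, 0, 0]
  dr:
    - [0, 0, 0]
    - [0, 0, 0]
    - [0, 0, 0]
    - [0, 0, 0]
    - [0, 0, 0]
    - [0, 0, 0]
    - [0, 0, 0]
    - [0, 0, 0]
    - [0, 0, 0]
    - [0, 0, 0]
    - [0, 0, 0]
    - [0, 0, 0]

```text
clock: 8.55
tcp_pos: [0.5674, 0.1541, 0.2521]
ee_rot: [-3.095, -0.466, 0.066]
wrist_force: [-0.9, -1.1, -1.8]
finger_gap: 0.195
```

```bash
python3 - <<'E'
from ov import *
np.set_printoptions(precision=4,suppress=True)
c=camera("wrist");save(c,"w7.png")
s=camera("side");cv2.imwrite("pics/s7.png",crop(s,(260,110),110,90,7))
to([.5745,.1605,.2])
E
```

```text
clock 8.65 tcp [0.568  0.1529 0.2524] F [ 0.0789 -0.622  -2.3849] gap 0.1944064775162637 tilt z [-0.0425  0.0046 -0.9991]
units to go [ 0.1753 -0.0742  0.8682]
```

View pics/w7.png

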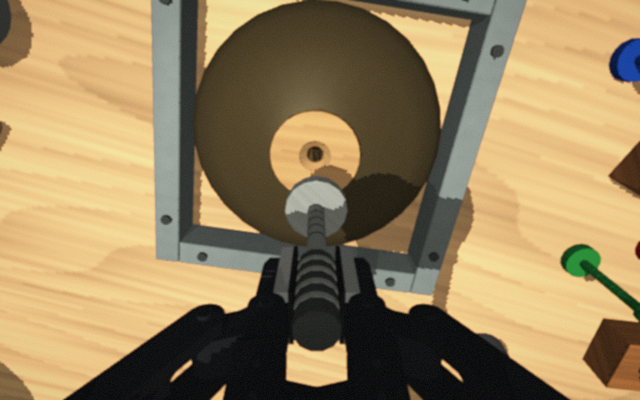

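View pics/s7.png

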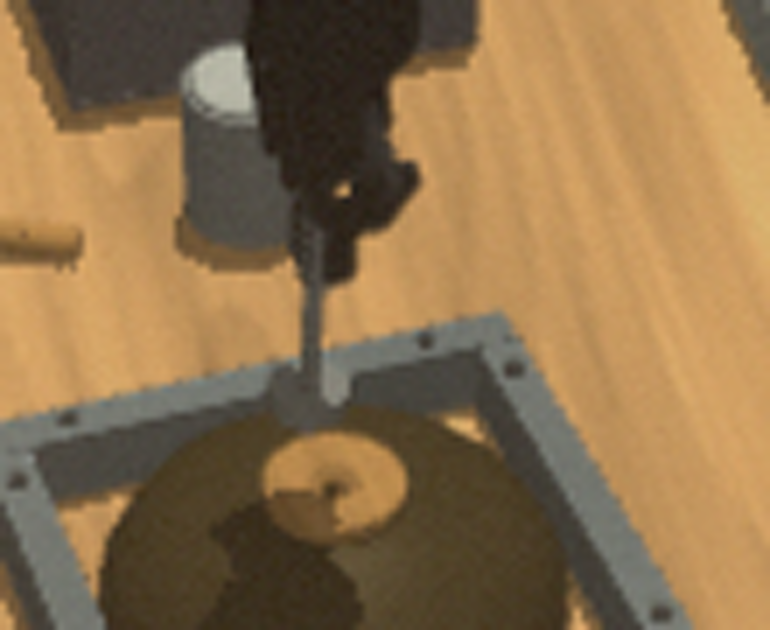

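```bash
cat >> h.py <<'E'
def fixtilt(st):
    R=Ro.from_rotvec(st["ee_rot"]).as_matrix(); v=np.cross(R[:,2],[0,0,-1]); print("dr units to upright",R.T@v/np.deg2rad(6))
def toolpt(c,st,u,v,ztool):
    R=Ro.from_rotvec(st["ee_rot"]).as_matrix();o,d=ray(c,(v/400,u/640))
    o=R.T@(o-st["tcp_pos"]);d=R.T@d;return o+d*(ztool-o[2])/d[2]
E
python3 - <<'E'
from ov import *
np.set_printoptions(precision=4,suppress=True)
c=camera("wrist");st=manip.read_state()
print("foot",toolpt(c,st,316,209,.081),"htop",toolpt(c,st,317,328,-.031))
print("bore in world",atz(c,(154/400,315/640),.1))
fixtilt(st)
g=np.array(c["color"]);
print([(np.array(r["location"])*[400,640],r["confidence"]) for r in mark_of("wrist","bore_mouth")],[(np.array(r["location"])*[400,640],r["confidence"]) for r in mark_of("wrist","gauge")])
E
```

```text
foot [-0.0019  0.0002  0.081 ] htop [ 0.0002  0.0006 -0.031 ]
bore in world [0.578  0.1588 0.1   ]
dr units to upright [-0.1602  0.3675 -0.    ]
[(array([155.4  , 310.912]), 0.74), (array([132.   , 318.016]), 0.2)] [(array([ 59., 624.]), 0.74)]
```

Call:
servo_tool:
  delta_pos:
    - [0.1, -0.05, 0]
    - [0, 0, 0]
    - [0, 0, 0]
  dr:
    - [-0.16, 0.37, 0]
    - [0, 0, 0]
    - [0, 0, 0]

```text
clock: 9.18
tcp_pos: [0.5746, 0.1546, 0.2536]
ee_rot: [3.108, 0.458, 0.003]
wrist_force: [0.1, -0.0, -2.5]
finger_gap: 0.192
```

```bash
python3 - <<'E'
from ov import *
np.set_printoptions(precision=4,suppress=True)
c=camera("wrist");save(c,"w8.png");st=manip.read_state()
s=camera("side");cv2.imwrite("pics/s8.png",crop(s,(260,110),110,90,7))
fixtilt(st);to([.5765,.1595,.2],st)
E
```

```text
dr units to upright [ 0.006  -0.0196  0.    ]
clock 9.225 tcp [0.5747 0.1547 0.2536] F [ 0.0641 -0.308  -1.5844] gap 0.19915980266496847 tilt z [ 0.0021 -0.     -1.    ]
units to go [ 0.0509 -0.0691  0.8941]
```

View pics/w8.png

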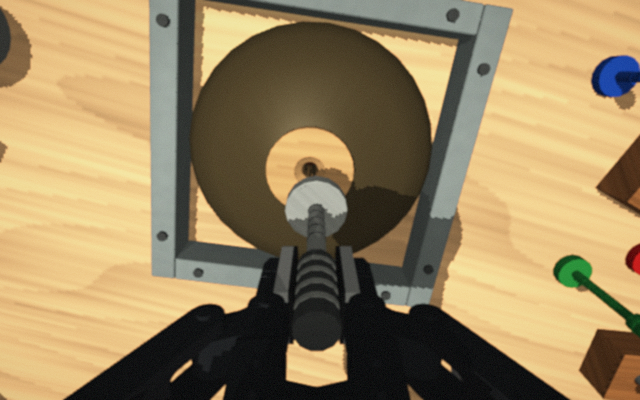

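```bash
python3 - <<'E'
from ov import *
np.set_printoptions(precision=4,suppress=True)
c=camera("wrist");st=manip.read_state()
print("bore",atz(c,(169/400,309.7/640),.1))
print("foot",toolpt(c,st,316,208.5,.081),"htop",toolpt(c,st,317,328,-.031))
im=crop(c,(240,100),140,160,4);o=(240,100)
circ(im,c,[.5775,.1592,.1],.036,(0,255,0),4,o);circ(im,c,[.5775,.1592,.1],.013,(255,0,0),4,o)
cv2.imwrite("pics/w8z.png",im)
to([.5775,.1595,.2],st)
E
```

```text
bore [0.5778 0.1603 0.1   ]
foot [-0.0014  0.0008  0.081 ] htop [ 0.      0.0012 -0.031 ]
clock 9.325 tcp [0.5747 0.1549 0.2535] F [-0.071   0.6281 -1.8542] gap 0.19148433811235607 tilt z [ 0.0023  0.0001 -1.    ]
units to go [ 0.0655 -0.0606  0.8925]
```

View pics/w8z.png

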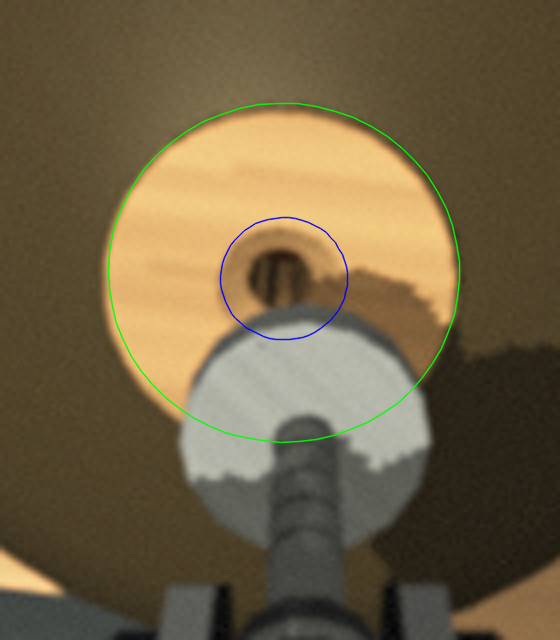

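View pics/s8.png

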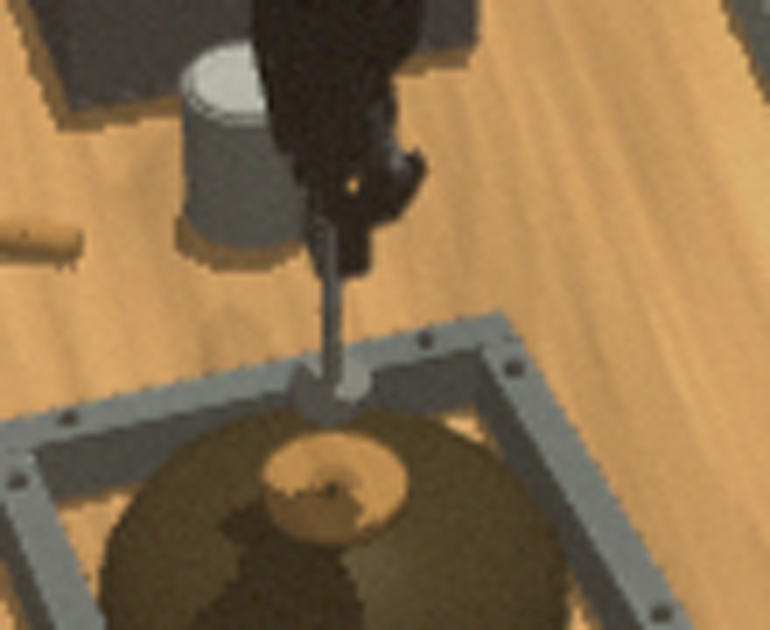

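Call:
servo_tool:
  delta_pos:
    - [0.08, -0.08, 0.1]
    - [0, 0, 0.2]
    - [0, 0, 0.2]
    - [0, 0, 0]
  dr:
    - [0, -0.02, 0]
    - [0, 0, 0]
    - [0, 0, 0]
    - [0, 0, 0]

```text
clock: 9.82
tcp_pos: [0.5775, 0.1611, 0.2201]
ee_rot: [3.107, 0.458, -0.004]
wrist_force: [-0.2, -0.3, -1.3]
finger_gap: 0.194
```

```bash
python3 - <<'E'
from ov import *
np.set_printoptions(precision=4,suppress=True)
c=camera("wrist");save(c,"w9.png");st=manip.read_state()
s=camera("side");t=camera("top");cv2.imwrite("pics/s9.png",np.hstack([crop(s,(280,130),55,80,7),crop(t,(250,170),55,80,7)]))
fixtilt(st);to([.578,.161,.2],st)
print("foot",toolpt(c,st,316,208.5,.081))
im=crop(c,(240,100),140,150,4);o=(240,100)
circ(im,c,[.577,.160,.1],.036,(0,255,0),4,o);circ(im,c,[.577,.16,.1],.013,(255,0,0),4,o)
cv2.imwrite("pics/w9z.png",im)
E
```

```text
dr units to upright [0.003  0.0144 0.    ]
clock 9.875 tcp [0.5779 0.1612 0.2208] F [-1.6387  0.1242 -2.5618] gap 0.19119389776429185 tilt z [-0.0014 -0.0007 -1.    ]
units to go [0.0007 0.0042 0.3467]
foot [-0.0015  0.0006  0.081 ]
```

View pics/w9z.png

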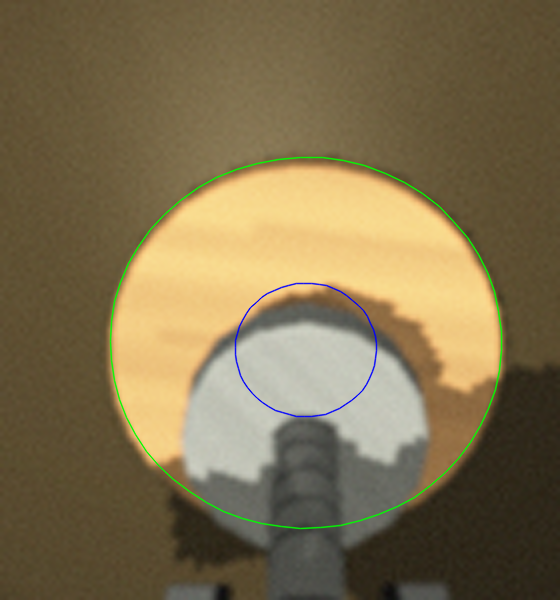

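View pics/s9.png

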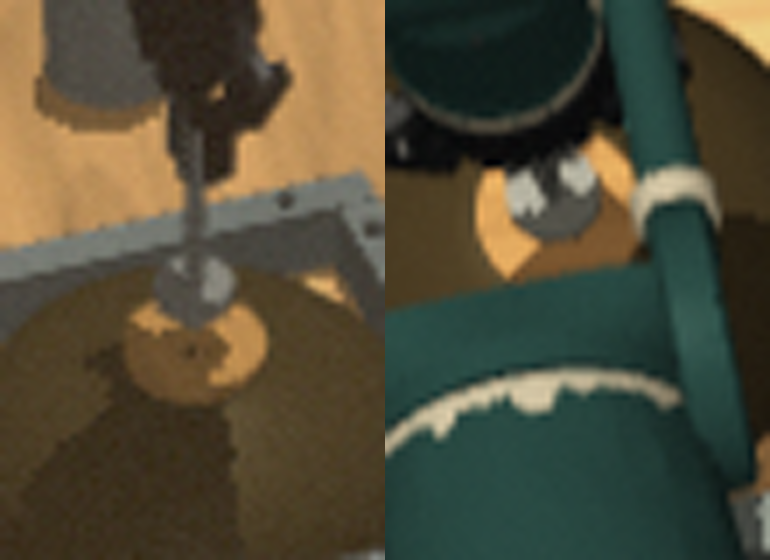

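Call:
servo_tool:
  delta_pos:
    - [0, 0, 0.1]
    - [0, 0, 0.1]
    - [0, 0, 0.1]
    - [0, 0, 0.05]
    - [0, 0, 0]
  dr:
    - [0, 0.01, 0]
    - [0, 0, 0]
    - [0, 0, 0]
    - [0, 0, 0]
    - [0, 0, 0]

```text
clock: 10.6
tcp_pos: [0.5793, 0.1614, 0.2008]
ee_rot: [3.108, 0.458, 0.006]
wrist_force: [0.7, 0.2, -1.1]
finger_gap: 0.193
```

```bash
python3 - <<'E'
from ov import *
np.set_printoptions(precision=4,suppress=True)
c=camera("wrist");save(c,"w10.png");st=manip.read_state()
s=camera("side");cv2.imwrite("pics/s10.png",crop(s,(270,130),80,75,8))
fixtilt(st);to([.578,.161,.193],st)
E
```

```text
dr units to upright [ 0.0059 -0.0394  0.    ]
clock 10.65 tcp [0.5794 0.1614 0.201 ] F [ 0.4659 -0.0303 -0.5915] gap 0.19472443619688 tilt z [ 0.0041  0.0006 -1.    ]
units to go [-0.025   0.0003  0.1334]
```

View pics/s10.png

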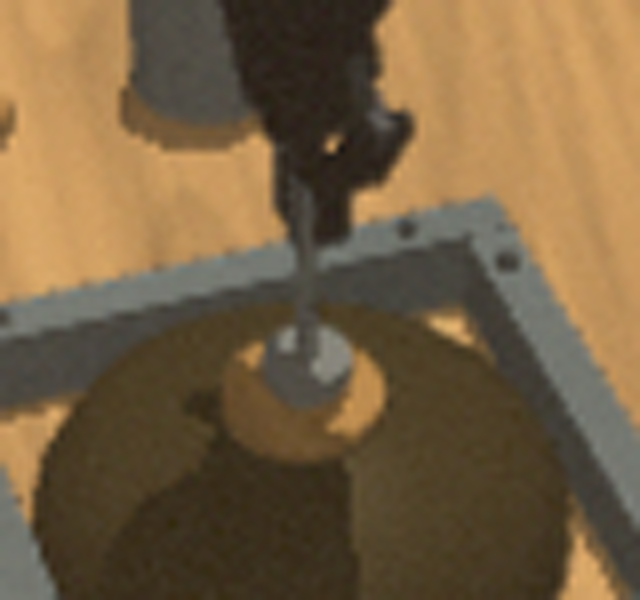

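View pics/w10.png

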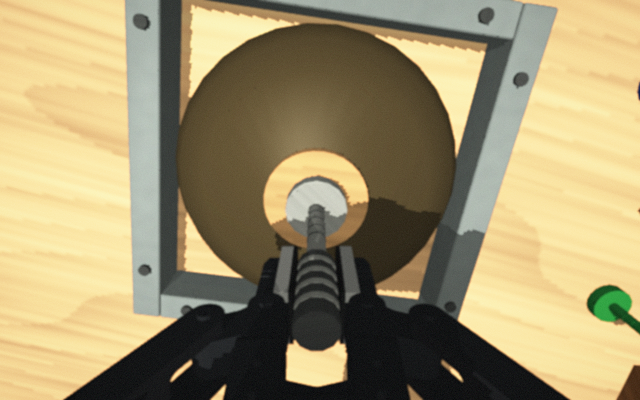

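Call:
servo_tool:
  delta_pos:
    - [-0.02, 0, 0.05]
    - [0, 0, 0.03]
    - [0, 0, 0.03]
    - [0, 0, 0]
  dr:
    - [0, -0.04, 0]
    - [0, 0, 0]
    - [0, 0, 0]
    - [0, 0, 0]

```text
clock: 11.2
tcp_pos: [0.5787, 0.1612, 0.1947]
ee_rot: [3.107, 0.458, 0.002]
wrist_force: [0.3, 0.9, -1.6]
finger_gap: 0.198
```

```bash
python3 - <<'E'
from ov import *
import pickle
np.set_printoptions(precision=4,suppress=True)
st=manip.read_state()
s=camera("side");cv2.imwrite("pics/s11.png",crop(s,(270,130),80,75,8))
fixtilt(st);to([.578,.161,.193],st)
print(proj(s,[.5755,.1605,.1]),proj(s,[.5755,.1605,.114]))
E
```

```text
dr units to upright [ 0.0069 -0.0097  0.    ]
clock 11.2 tcp [0.5787 0.1612 0.1947] F [ 0.3194  0.9164 -1.5571] gap 0.19817279805252047 tilt z [ 0.0012 -0.0004 -1.    ]
units to go [-0.0118 -0.0004  0.0288]
[307.4749 178.1487] [307.488  175.1414]
```

View pics/s11.png

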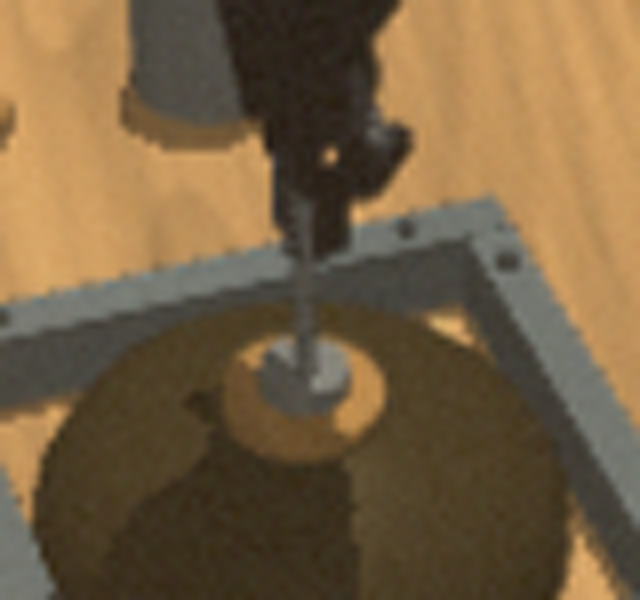

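Call:
servo_tool:
  delta_pos:
    - [-0.01, 0, 0.02]
    - [0, 0, 0.02]
    - [0, 0, 0.02]
    - [0, 0, 0.02]
  dr:
    - [0, -0.01, 0]
    - [0, 0, 0]
    - [0, 0, 0]
    - [0, 0, 0]

```text
clock: 11.75
tcp_pos: [0.5787, 0.1612, 0.1929]
ee_rot: [3.107, 0.458, 0.003]
wrist_force: [-3.3, -0.2, 5.1]
finger_gap: 0.2
```

Call:
servo_tool:
  delta_pos:
    - [0, 0, 0.03]
    - [0, 0, 0.03]
    - [0, 0, 0.03]
  dr:
    - [0, 0, 0]
    - [0, 0, 0]
    - [0, 0, 0]

```text
clock: 12.12
tcp_pos: [0.5785, 0.1612, 0.1908]
ee_rot: [3.107, 0.458, 0.004]
wrist_force: [-3.2, -1.2, 4.8]
finger_gap: 0.197
```

```bash
python3 - <<'E'
from ov import *
np.set_printoptions(precision=4,suppress=True)
st=manip.read_state();fixtilt(st);to([.578,.161,.193],st);print(st["torque"])
E
```

```text
dr units to upright [ 0.0091 -0.0235 -0.    ]
clock 12.125 tcp [0.5785 0.1612 0.1908] F [-3.2308 -1.2151  4.844 ] gap 0.1967601391859548 tilt z [ 0.0026 -0.0002 -1.    ]
units to go [-0.0096  0.0006 -0.0362]
[-0.177   0.719  -0.0496]
```

Call:
servo_tool:
  delta_pos:
    - [-0.02, 0, 0.04]
    - [-0.01, 0, 0.04]
    - [0, 0, 0.04]
    - [0, 0, 0.04]
  dr:
    - [0, -0.02, 0]
    - [0, 0, 0]
    - [0, 0, 0]
    - [0, 0, 0]

```text
clock: 12.62
tcp_pos: [0.5784, 0.1612, 0.1865]
ee_rot: [3.108, 0.458, 0.009]
wrist_force: [-3.6, -0.9, 4.6]
finger_gap: 0.191
```

```bash
python3 - <<'E'
from ov import *
np.set_printoptions(precision=4,suppress=True)
st=manip.read_state();fixtilt(st);to([.578,.161,.193],st);print(st["torque"])
E
```

```text
dr units to upright [ 0.0114 -0.0532  0.    ]
clock 12.625 tcp [0.5784 0.1612 0.1865] F [-3.6482 -0.8942  4.5703] gap 0.19144833924502963 tilt z [ 0.0057  0.0005 -1.    ]
units to go [-0.0066  0.0009 -0.1082]
[-0.2071  0.6876 -0.0622]
```

Call:
servo_tool:
  delta_pos:
    - [-0.03, 0, 0.04]
    - [-0.03, 0, 0.04]
    - [-0.03, 0, 0.04]
  dr:
    - [0, -0.05, 0]
    - [0, -0.05, 0]
    - [0, -0.05, 0]

```text
clock: 13.0
tcp_pos: [0.578, 0.1611, 0.1849]
ee_rot: [3.107, 0.458, 0.005]
wrist_force: [0.8, 0.5, 4.7]
finger_gap: 0.195
```

```bash
python3 - <<'E'
from ov import *
np.set_printoptions(precision=4,suppress=True)
st=manip.read_state();fixtilt(st);to([.578,.161,.193],st);print(st["torque"])
c=camera("side");cv2.imwrite("pics/s12.png",crop(c,(270,130),80,75,8))
E
```

```text
dr units to upright [ 0.0136 -0.027  -0.    ]
clock 13.0 tcp [0.578  0.1611 0.1849] F [0.7922 0.5174 4.7434] gap 0.19479174661478704 tilt z [ 0.0031 -0.0005 -1.    ]
units to go [-0.0003  0.0014 -0.1353]
[0.0199 0.0302 0.0333]
```

View pics/s12.png

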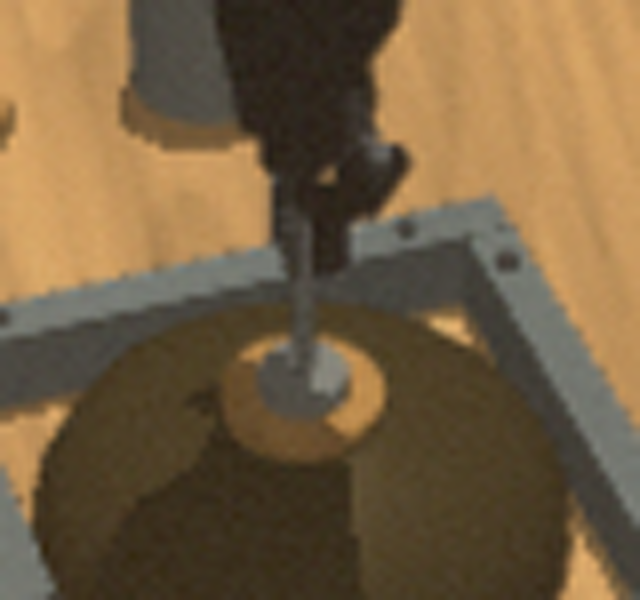

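Call:
servo_tool:
  delta_pos:
    - [-0.01, 0, 0.04]
    - [-0.01, 0, 0.04]
    - [-0.01, 0, 0.04]
    - [-0.01, 0, 0.04]
  dr:
    - [0, -0.03, 0]
    - [0, -0.03, 0]
    - [0, -0.03, 0]
    - [0, -0.03, 0]

```text
clock: 13.55
tcp_pos: [0.5785, 0.1612, 0.1813]
ee_rot: [3.106, 0.458, -0.002]
wrist_force: [-1.8, -0.3, 5.1]
finger_gap: 0.193
```

Call:
servo_tool:
  delta_pos:
    - [-0.01, 0, 0.03]
    - [-0.01, 0, 0.03]
  dr:
    - [0, -0.02, 0]
    - [0, -0.02, 0]

```text
clock: 13.8
tcp_pos: [0.5786, 0.1613, 0.1805]
ee_rot: [3.106, 0.458, -0.004]
wrist_force: [-1.2, -0.3, 4.9]
finger_gap: 0.199
```

```bash
python3 - <<'E'
from ov import *
np.set_printoptions(precision=4,suppress=True)
st=manip.read_state();fixtilt(st);to([.578,.161,.193],st);print(st["torque"])
E
```

```text
dr units to upright [0.0171 0.0241 0.    ]
clock 13.8 tcp [0.5786 0.1613 0.1805] F [-1.2418 -0.2867  4.9001] gap 0.1993150370683066 tilt z [-0.0019 -0.0024 -1.    ]
units to go [-0.011   0.0018 -0.2085]
[-0.0824  0.3912 -0.0053]
```

Call:
servo_tool:
  delta_pos:
    - [-0.02, 0, 0.035]
    - [-0.01, 0, 0.035]
    - [-0.01, 0, 0.035]
    - [-0.01, 0, 0.035]
  dr:
    - [0.02, 0, 0]
    - [0, 0, 0]
    - [0, 0, 0]
    - [0, 0, 0]

```text
clock: 14.3
tcp_pos: [0.5783, 0.161, 0.1778]
ee_rot: [-3.107, -0.458, -0.008]
wrist_force: [-1.8, -0.3, 4.3]
finger_gap: 0.196
```

Call:
servo_tool:
  delta_pos:
    - [-0.01, 0, 0.035]
    - [-0.01, 0, 0.035]
    - [-0.01, 0, 0.035]
    - [-0.01, 0, 0.035]
  dr:
    - [0, 0, 0]
    - [0, 0, 0]
    - [0, 0, 0]
    - [0, 0, 0]

```text
clock: 14.8
tcp_pos: [0.578, 0.161, 0.1747]
ee_rot: [-3.107, -0.459, -0.017]
wrist_force: [-1.8, -1.3, 5.2]
finger_gap: 0.196
```

```bash
python3 - <<'E'
from ov import *
np.set_printoptions(precision=4,suppress=True)
st=manip.read_state();fixtilt(st);to([.578,.161,.193],st);print(st["torque"])
E
```

```text
dr units to upright [ 0.0047 -0.1048  0.    ]
clock 14.8 tcp [0.578  0.161  0.1747] F [-1.8126 -1.2728  5.2398] gap 0.1960477159097657 tilt z [ 0.0106  0.0027 -0.9999]
units to go [ 0.0033  0.0003 -0.3047]
[-0.1609  0.5001  0.0152]
```

Call:
servo_tool:
  delta_pos:
    - [-0.01, 0, 0.035]
    - [-0.01, 0, 0.035]
    - [-0.01, 0, 0.035]
    - [-0.01, 0, 0.035]
  dr:
    - [0, -0.06, 0]
    - [0, -0.05, 0]
    - [0, -0.03, 0]
    - [0, -0.03, 0]

```text
clock: 15.3
tcp_pos: [0.5784, 0.1612, 0.172]
ee_rot: [3.107, 0.459, 0.001]
wrist_force: [-1.7, -0.6, 5.2]
finger_gap: 0.191
```

Call:
servo_tool:
  delta_pos:
    - [-0.01, 0, 0.035]
    - [-0.01, 0, 0.035]
    - [-0.01, 0, 0.035]
  dr:
    - [0, -0.03, 0]
    - [0, -0.03, 0]
    - [0, -0.03, 0]

```text
clock: 15.68
tcp_pos: [0.5786, 0.1612, 0.1699]
ee_rot: [3.106, 0.459, -0.005]
wrist_force: [-1.9, 0.2, 5.4]
finger_gap: 0.192
```

```bash
python3 - <<'E'
from ov import *
np.set_printoptions(precision=4,suppress=True)
st=manip.read_state();fixtilt(st);to([.578,.161,.193],st);print(st["torque"])
E
```

```text
dr units to upright [ 0.0092  0.0343 -0.    ]
clock 15.675 tcp [0.5786 0.1612 0.1699] F [-1.9055  0.2378  5.4496] gap 0.1922295369771714 tilt z [-0.0032 -0.002  -1.    ]
units to go [-0.0118  0.0012 -0.3854]
[-0.0409  0.39   -0.0261]
```

p ≈ 40 mm so far, force still only the brake's.

Call:
servo_tool:
  delta_pos:
    - [-0.02, 0, 0.035]
    - [-0.01, 0, 0.035]
    - [-0.01, 0, 0.035]
    - [-0.01, 0, 0.035]
  dr:
    - [0, 0, 0]
    - [0, 0, 0]
    - [0, -0.02, 0]
    - [0, -0.02, 0]

```text
clock: 16.18
tcp_pos: [0.5784, 0.1612, 0.1671]
ee_rot: [3.107, 0.459, 0.0]
wrist_force: [-2.0, -0.4, 5.5]
finger_gap: 0.188
```

Call:
servo_tool:
  delta_pos:
    - [-0.01, 0, 0.035]
    - [-0.01, 0, 0.035]
    - [-0.01, 0, 0.035]
  dr:
    - [0, -0.02, 0]
    - [0, -0.02, 0]
    - [0, -0.02, 0]

```text
clock: 16.55
tcp_pos: [0.5784, 0.1612, 0.1649]
ee_rot: [3.106, 0.459, -0.002]
wrist_force: [-2.6, -0.3, 5.5]
finger_gap: 0.194
```

```bash
python3 - <<'E'
from ov import *
np.set_printoptions(precision=4,suppress=True)
st=manip.read_state();fixtilt(st);to([.578,.161,.193],st);print(st["torque"])
E
```

```text
dr units to upright [0.0131 0.0129 0.    ]
clock 16.55 tcp [0.5784 0.1612 0.1649] F [-2.5564 -0.329   5.4534] gap 0.19434276955522597 tilt z [-0.0009 -0.0017 -1.    ]
units to go [-0.0084  0.0016 -0.4681]
[-0.1084  0.3757  0.0017]
```

Call:
servo_tool:
  delta_pos:
    - [-0.02, 0, 0.035]
    - [-0.01, 0, 0.035]
    - [-0.01, 0, 0.035]
    - [-0.01, 0, 0.035]
  dr:
    - [0, 0, 0]
    - [0, -0.02, 0]
    - [0, -0.02, 0]
    - [0, -0.02, 0]

```text
clock: 17.05
tcp_pos: [0.5786, 0.1613, 0.163]
ee_rot: [3.106, 0.459, 0.001]
wrist_force: [-2.4, 0.1, 10.5]
finger_gap: 0.197
```

Call:
servo_tool:
  delta_pos:
    - [-0.01, 0, 0.035]
    - [-0.01, 0, 0.035]
    - [-0.01, 0, 0.035]
  dr:
    - [0, -0.02, 0]
    - [0, -0.02, 0]
    - [0, -0.02, 0]

```text
clock: 17.42
tcp_pos: [0.5786, 0.1613, 0.163]
ee_rot: [3.106, 0.459, -0.0]
wrist_force: [-3.3, -0.5, 8.1]
finger_gap: 0.195
```

```bash
python3 - <<'E'
from ov import *
np.set_printoptions(precision=4,suppress=True)
st=manip.read_state();fixtilt(st);to([.578,.161,.193],st);print(st["torque"])
E
```

```text
dr units to upright [ 0.0168  0.0045 -0.    ]
clock 17.425 tcp [0.5786 0.1613 0.163 ] F [-3.2587 -0.525   8.1492] gap 0.19470867932094252 tilt z [ 0.0001 -0.0018 -1.    ]
units to go [-0.0119  0.0029 -0.5006]
[-0.1147  0.6345 -0.005 ]
```

Call:
servo_tool:
  delta_pos:
    - [-0.01, 0, 0.04]
    - [-0.01, 0, 0.04]
    - [-0.03, 0, 0.015]
    - [-0.03, 0, 0.01]
    - [-0.02, 0, 0.0]
  dr:
    - [0, 0, 0]
    - [0, 0, 0]
    - [0, 0, 0]
    - [0, 0, 0]
    - [0, 0, 0]

```text
clock: 18.05
tcp_pos: [0.5761, 0.1605, 0.1631]
ee_rot: [3.107, 0.459, 0.014]
wrist_force: [0.6, -0.3, -0.4]
finger_gap: 0.197
```

```bash
python3 - <<'E'
from ov import *
np.set_printoptions(precision=4,suppress=True)
st=manip.read_state();fixtilt(st);to([.578,.161,.163],st);print(st["torque"])
c=camera("wrist");save(c,"w13.png")
E
```

```text
dr units to upright [ 0.0201 -0.0857 -0.    ]
clock 18.05 tcp [0.5761 0.1605 0.1631] F [ 0.5915 -0.2925 -0.4485] gap 0.19709608685439353 tilt z [ 0.0092  0.0006 -1.    ]
units to go [0.0329 0.0008 0.0025]
[ 0.11   -0.1499 -0.0208]
```

View pics/w13.png

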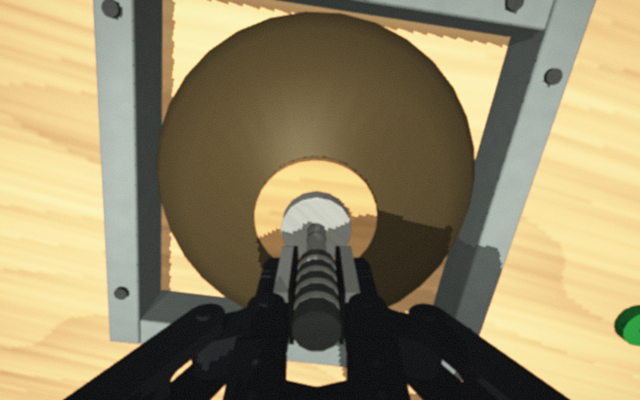

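Call:
servo_tool:
  delta_pos:
    - [0.02, 0, 0.01]
    - [0.01, 0, 0.01]
    - [0, 0, 0.015]
    - [0, 0, 0.01]
  dr:
    - [0, -0.08, 0]
    - [0, -0.02, 0]
    - [0, 0, 0]
    - [0, 0, 0]

```text
clock: 18.6
tcp_pos: [0.5774, 0.1609, 0.163]
ee_rot: [3.105, 0.458, -0.007]
wrist_force: [-1.8, -0.0, 5.2]
finger_gap: 0.191
```

```bash
python3 - <<'E'
from ov import *
np.set_printoptions(precision=4,suppress=True)
st=manip.read_state();fixtilt(st);to([.578,.161,.163],st);print(st["torque"])
E
```

```text
dr units to upright [0.0199 0.0482 0.    ]
clock 18.6 tcp [0.5774 0.1609 0.163 ] F [-1.8355 -0.042   5.225 ] gap 0.19134701020744502 tilt z [-0.0042 -0.0035 -1.    ]
units to go [0.0106 0.0006 0.0002]
[-0.0187  0.2287  0.004 ]
```

Call:
servo_tool:
  delta_pos:
    - [0, 0, 0]
    - [0, 0, 0]
    - [0, 0, 0]
    - [0, 0, 0]
    - [0, 0, 0]
    - [0, 0, 0]
    - [0, 0, 0]
  dr:
    - [0, 0.03, 0]
    - [0, 0, 0]
    - [0, 0, 0]
    - [0, 0, 0]
    - [0, 0, 0]
    - [0, 0, 0]
    - [0, 0, 0]
  fingers: 0

```text
clock: 19.48
tcp_pos: [0.576, 0.1604, 0.1607]
ee_rot: [3.105, 0.458, -0.01]
wrist_force: [-0.5, -0.3, -0.3]
finger_gap: 0.998
```

```bash
python3 - <<'E'
from ov import *
np.set_printoptions(precision=4,suppress=True)
st=manip.read_state();fixtilt(st);to([.578,.161,.163],st)
c=camera("wrist");save(c,"w14.png")
c=camera("side");cv2.imwrite("pics/s14.png",crop(c,(270,130),80,75,8))
E
```

```text
dr units to upright [ 0.019  0.063 -0.   ]
clock 19.475 tcp [0.576  0.1604 0.1607] F [-0.4757 -0.2573 -0.3178] gap 0.9984979154108752 tilt z [-0.0057 -0.0038 -1.    ]
units to go [ 0.0345  0.0006 -0.0388]
```

View pics/w14.png

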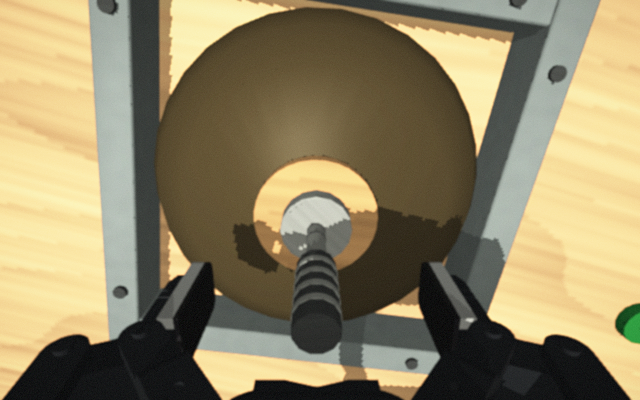

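View pics/s14.png

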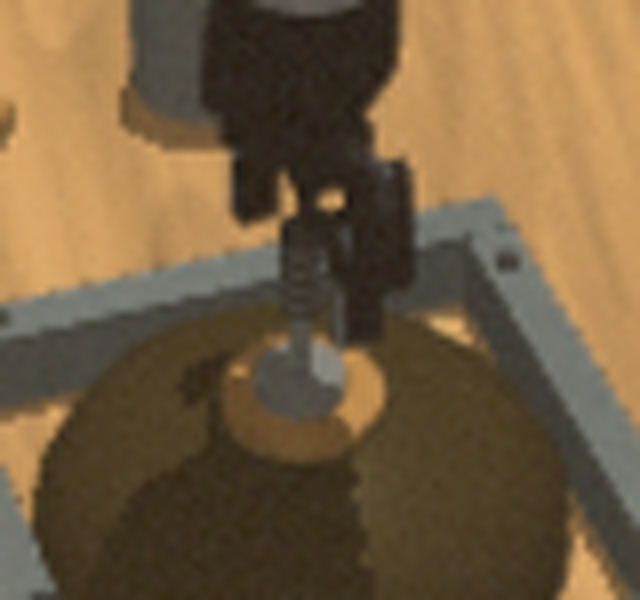

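Call:
servo_tool:
  delta_pos:
    - [0, 0, -0.2]
    - [0, 0, -0.4]
    - [0, 0, -0.6]
    - [0, 0, -0.6]
    - [0, 0, -0.6]
    - [0, 0, 0]
  dr:
    - [0, 0, 0]
    - [0, 0, 0]
    - [0, 0, 0]
    - [0, 0, 0]
    - [0, 0, 0]
    - [0, 0, 0]

```text
clock: 20.32
tcp_pos: [0.5773, 0.1611, 0.3137]
ee_rot: [3.105, 0.458, -0.005]
wrist_force: [0.8, 0.0, 0.2]
finger_gap: 0.998
```

Call:
servo_tool:
  delta_pos:
    - [-0.3, 0.5, -0.2]
    - [-0.3, 0.8, -0.2]
    - [-0.3, 0.8, 0]
    - [-0.3, 0.8, 0]
    - [0, 0, 0]
  dr:
    - [0, 0, 0]
    - [0, 0, 0]
    - [0, 0, 0]
    - [0, 0, 0]
    - [0, 0, 0]

```text
clock: 20.95
tcp_pos: [0.5571, -0.0305, 0.3371]
ee_rot: [3.104, 0.463, -0.008]
wrist_force: [-0.5, 0.6, 0.8]
finger_gap: 1.002
```

```bash
python3 - <<'E'
from ov import *
np.set_printoptions(precision=4,suppress=True)
st=manip.read_state();to([.578,.161,.163],st)
s=camera("side");t=camera("top");save(s,"s15.png")
ims=[]
ch=.1-.0466
X=[.575,.1605]
for c,o in((s,(280,145)),(t,(250,170))):
    for d in (0,1):
        im=crop(c,o,46,46,8)
        if d: circ(im,c,X+[.1],.036,(0,255,0),8,o);circ(im,c,X+[.112],.02,(255,0,0),8,o);circ(im,c,X+[ch+.14],.009,(255,255,0),8,o)
        ims.append(im)
cv2.imwrite("pics/f15.png",np.vstack([np.hstack(ims[:2]),np.hstack(ims[2:])]))
E
```

```text
clock 20.95 tcp [ 0.5571 -0.0305  0.3371] F [-0.4845  0.5693  0.8339] gap 1.0018761733983814 tilt z [-0.0043 -0.0035 -1.    ]
units to go [ 1.2808 -2.9572  2.889 ]
```

View pics/f15.png

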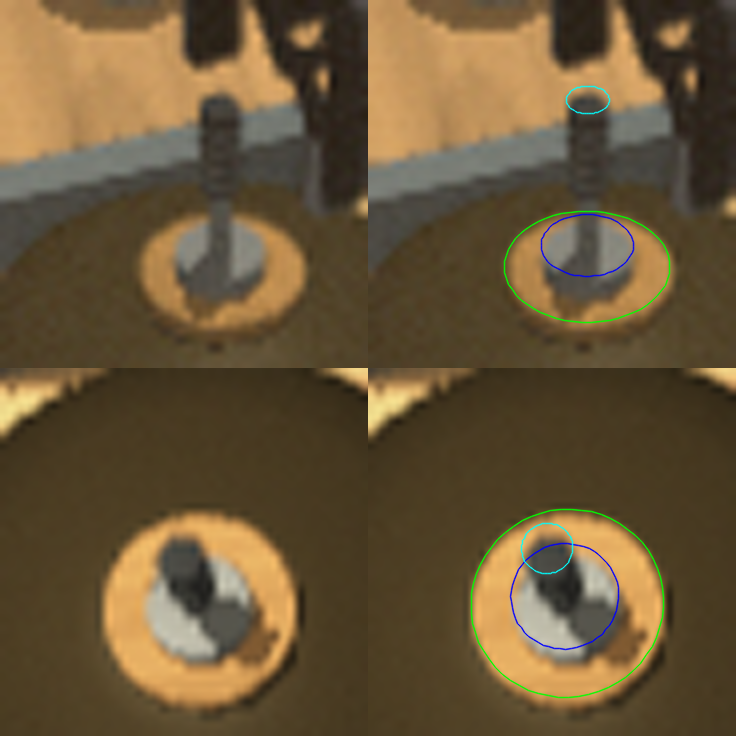

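View pics/s15.png

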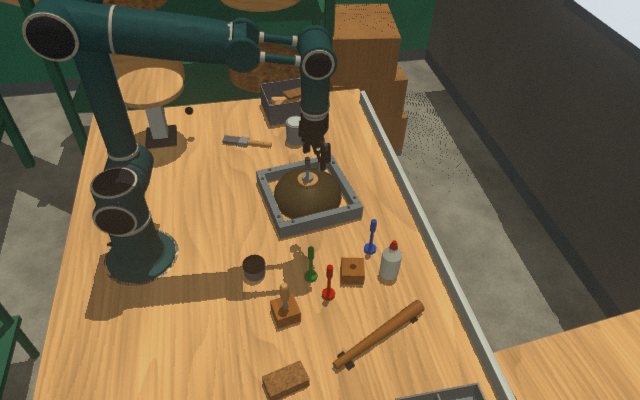

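```bash
python3 -c "
from h import *
print(manip.close_job())"
```

```text
the job is handed in; nothing more can be done
None
```

I took the gauge out of its stand and set its foot on the boss with the rod in the bore. I then pushed the rod down, let go, moved the arm clear and handed the job in at about 21 s of the 54 s; no verdict is reported.

- **Bottoming out:** the rod slid against about 5 N of brake resistance until it stopped dead. Where it stopped, the wrist force read 8–10 N upwards. That puts the bore about 46–47 mm deep by my estimate, inside the 30–55 mm range. The highest wrist force I read was 10.5 N. Later rows that pushed a little harder were only read after the force had been eased off, so a slightly higher peak could have gone unseen.
- **Standing gauge:** the last side and top pictures show it upright and released, with the foot flat on the boss. The centre is about 1–2 mm off by eye, against the 6 mm allowed. The handle's height matches the depth I worked out.
- **Checks that disagreed:**
  - The wrist camera placed the bore about 2–3 mm from where the side and top cameras did. I aimed mostly by the wrist camera, because it sees gauge and bore together.
  - While pushing there was up to about 3.6 N of sideways force, which I eased off before opening the fingers.
- **Other things on the table:** as far as the last side picture shows, nothing else moved; I did not measure it.

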